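Isolate the drill and gauge the drilled hole

TASK

Flip the drilling station's isolator toggle over to its off side (towards the robot) first. Then take the long probe out of the tool rack by its handle and lower its rod upright through the drill guide into the hole drilled in the timber below, never touching the guide or the timber, and finish still holding it still in the gripper: rod centred in the bore, tip about halfway down the timber's hole and clear of the bottom. Leave the other tools and things where they are.

Things in the scene. Friction and masses are not known exactly. Their poses are not given: they have to be found in the camera images.
- isolator: Grey switch box fixed to the bench, 110 (its x) x 75 (its y) x 52 mm tall, with a toggle lever on top that swings in its x-z plane. Origin at the centre of its underside, z up. It stands left or right of the drilling station, turned by up to 0.6 rad.
- toggle (a joint): Toggle lever angle, rad: 0 = off, leaning 0.5 rad from upright to the box's -x side (roughly towards the robot); 1.0 = on, leaning 0.5 rad to the box's +x side (away from the robot), where it starts. Pivot axis along the box's y, 60 mm above the bench over the box's origin. Its weighted ball makes it fall to the nearer end from either side of upright (0.5) and stay there; about 1 N at the ball moves it.
- toggle_tip (a point): Centre of the black ball (24 mm diameter) at the end of the 12 mm thick steel toggle lever, 80 mm from the pivot: about 130 mm above the bench and 38 mm to the box's +x side when on.
- station: Drilling station fixed to the bench: a timber 90 (x) x 200 (y) x 60 mm tall with an aluminium drill guide over its middle (block 70 x 110 mm, from 75 to 105 mm above the bench, a steel bush rim to 107 mm; screw heads to 111 mm). A vertical round bore of 28 mm runs through the guide block; in line beneath it the timber has a 28 mm hole, 45 mm deep, closed at the bottom (15 mm above the bench). Origin at the centre of the timber's underside, on the bore axis, z up.
- guide_mouth (a point): Centre of the bore's upper mouth in the drill guide, 105 mm above the bench.
- hole_mouth (a point): Centre of the mouth of the timber's hole, on the timber's top face, 60 mm above the bench, on the same vertical axis as the guide's bore.
- rack: Plywood tool rack fixed to the bench, 70 (x) x 190 (y) mm, its top board 92 to 110 mm above the bench, with three 14 mm holes in a row along its y at -60, 0 and +60 mm; three tools hang in them, in any order. Origin at the centre of its underside, z up. It stands on the other side of the drilling station from the isolator.
- probe: The probe, 0.1 to 0.2 kg: a black, straight cylindrical handle 26 mm in diameter and 60 mm tall (5 to 65 mm above the origin, taller than its two neighbours' grips) over a steel flange 32 mm wide and 5 mm thick, with a straight steel rod 10 mm in diameter reaching 95 mm below the origin. It hangs upright in a rack hole by its flange. Origin on the axis at the flange's underside (110 mm above the bench in the rack), z up along the rod towards the handle.
- probe_tip (a point): Lower end of the probe's rod, on its axis, 95 mm below the probe's origin.
- awl: Bystander in the rack: short tool with a wooden ball grip 36 mm wide, reaching 46 mm above the rack. Origin at the rack's top face on its axis.
- burnisher: Bystander in the rack: short tool with a pear-shaped wooden grip 40 mm wide, reaching 38 mm above the rack. Origin at the rack's top face on its axis.
- tape_measure: Bystander: black tape measure, 70 x 36 x 62 mm tall, standing on the bench. Origin at the centre of its underside.
- try_square: Bystander: carpenter's square lying on the bench, stock 115 mm long, 22 mm wide and 16 mm high along its x, steel blade 150 mm along +y. Origin at the centre of the stock's underside.
- glue_bottle: Bystander: bottle 56 mm wide, 150 mm tall, standing beyond the station. Origin at the centre of its underside.
- screw_tin: Bystander: round tin 70 mm wide, 70 mm tall. Origin at the centre of its underside.
- hammer: Bystander: hammer 260 mm long lying on the bench along its x. Origin under its middle.
Things that resemble listed ones, but are neither listed nor needed, are in the scene too. What is shaped like the probe but blue or green is not meant.

How it is judged:
By the outcome, as a careful person would: the job done as asked, in the order asked, and still so for the second after the job is handed in, while the arm keeps its last pose, push and grip.
It also fails if it takes over 59 s, if anything falls off the work surface, if the arm or the gripper's body presses on something with over 40 N, if the wrist force passes 120 N, or if a joint passes its speed limit or range.

ROBOT

A 7-joint arm with a two-finger parallel gripper is mounted at the origin on the work surface. World frame = base frame: x ahead of the robot, y to its left, z up, the work surface at z = 0. Lengths are in m, angles in rad, forces in N, time in s.
With the tool pointing down it reaches from about 0.4 to 0.9 m from the base axis. Payload 5.5 kg.
Tool frame: the origin (TCP) lies on the mounting face of the last link; the fingertips stand 173 mm ahead of it and the grasp point (between the pads) lies 155 mm ahead of it; x points along the fingers, z is the direction in which the jaws open and shut, and the axes are right-handed (so a half turn about x gives the same grasp; the last joint's range is limited). The gripper opens to 85 mm and grips with 20 to 120 N. Pads are 22 mm wide; open, the fingers measure 114 mm over their backs; the gripper's body (76 mm by 85 mm) begins 54 mm behind the grasp point. The pads swing forward as they close: fully open they stand 13 mm farther back than shut.
Start: joints at [1.375, 0.501, -0.427, 1.55, 0.221, 1.138, -0.21], TCP at [0.288, -0.583, 0.405] pointing down, gripper open.
Joint ranges: [-2.88, 2.88], [-0.31, 2.03], [-1.54, 1.56], [0.2, 2.42], [-1.41, 4.55], [0.19, 2.02], [-2.57, 2.57]. Speed limits (rad/s): [2.57, 2.57, 3.14, 3.14, 3.14, 3.14, 3.14].

INTERFACE

Orientations are given as a unit quaternion [x, y, z, w].
In Python, from cell import arm gives the robot as it stands. The module is installed in compiled form; this text tells all that it offers.
- The arm moves only by the tool move_arm, never from a script. Its argument "motion" is a list of rows, each a list of 3 entries, a list of its own where there are three numbers: the opening, from 0 (shut) to 1 (fully open), then the shift along the tool's x, y, z in cm, then the turn, a rotation vector about the tool's x, y, z in degrees. A call has 1 to 8 rows; each row is the pose to reach, as a shift and turn from the pose commanded when the call began, along the tool's axes at that moment; what a row does not reach only later rows make up. A row lasts 1/8 s, in which the tool goes at most 62.5 mm and 10.7 degrees, less where a joint would pass 70% of its speed; a pose out of reach is approached as far as the arm can. A call with a gripper value outside its range is refused whole. The fingers move at their own pace and stop on an object; the grip force is fixed at half the most. Time passes only in rows, so rows that repeat a pose let the fingers close. It gives the time, the measured TCP pose, the force and the opening at its end, in the units of the state.
- arm.state(): the state, without advancing time (a new reading comes with each control period).
- arm.camera(name): name is "side" or "top" or "wrist"; returns a dict with "img" (480x640x3 uint8, red, green, blue), "vfov" (degrees; the focal length in pixels is half the picture's height over the tangent of half this angle, whatever the lens; pixels are square), "cx", "cy" (the principal point, pixels), "k1" (the pictures are not rectified: a ray, as slopes to the right and down, at radius r is drawn at 1 + k1 r^2 times it, then the intrinsics apply), "T" (4x4, takes a point from camera to world coordinates). Camera axes: x right, y up, looking along -z (the intrinsics and any distortion apply to the point x, -y, -z); pixel columns grow to the right and rows downward; lengths in m; the calibration is good to about 2 mm. A picture is of the moment at which its call begins. There is no depth.
- arm.finish_job(): hands the job in, once; it reports no verdict.
The state is a dict: "clock": time; "qpos": joint angles; "dq": joint speeds; "effort": joint torques, N m; "tool_pos": TCP position; "tool_rot": TCP orientation; "wrist_force": force on the tool from outside, world axes, zero at the start; "wrist_torque": the same for the moment, N m; "grip_width": finger opening in m.
Only numpy, scipy, OpenCV 4.12 (cv2) and the standard library are available. Lean on these libraries where they do the work, as an engineer would, in place of code of your own. Each camera call takes 0.05 s, during which the arm holds its last target. There are 200 camera calls.

## Working session

There is one attempt and no reset: what is moved stays moved. The work goes in short steps, Python scripts to look and compute and a tool call to move; the robot and the scene stay as the last step left them, time stands still between calls to the robot, and variables do not carry over. Pictures are saved under pics/ and viewed, about 8 in all and at most 12, crops included, and the job is handed in when it is done.

Besides the shell and the picture viewer there is one more tool, called after "Call:" by a JSON object that holds its "fn" and its "kwargs". move_arm: Moves the arm, as the interface text tells. Its arguments: {"type":"object","properties":{"motion":{"type":"array","items":{"type":"array"}}},"required":["motion"]}

```bash
mkdir -p pics; cat > h.py <<'E'
import numpy as np, cv2, json, pickle
from scipy.spatial.transform import Rotation as R
from cell import arm
def K(c):
    f=240/np.tan(np.radians(c["vfov"])/2); return np.array([[f,0,c["cx"]],[0,f,c["cy"]],[0,0,1.]]),np.array([c["k1"],0,0,0.])
def ray(c,px):
    k,d=K(c); u=cv2.undistortPoints(np.array([[px]],float),k,d)[0,0]
    T=np.array(c["T"]); return T[:3,3],T[:3,:3]@np.array([u[0],-u[1],-1])
def atz(c,px,z):
    o,v=ray(c,px); return o+v*(z-o[2])/v[2]
def tri(obs):
    A=np.zeros((3,3));b=np.zeros(3)
    for c,px in obs:
        o,v=ray(c,px);v=v/np.linalg.norm(v);P=np.eye(3)-np.outer(v,v);A+=P;b+=P@o
    x=np.linalg.solve(A,b)
    return x,[np.linalg.norm(np.cross(x-ray(c,p)[0],ray(c,p)[1]))/np.linalg.norm(ray(c,p)[1]) for c,p in obs]
def proj(c,X):
    k,d=K(c);T=np.array(c["T"]);p=T[:3,:3].T@(np.array(X)-T[:3,3]); p=p*[1,-1,-1]
    return cv2.projectPoints(p.reshape(1,3),np.zeros(3),np.zeros(3),k,d)[0].ravel()
def snap(name,tag):
    c=arm.camera(name);pickle.dump(c,open(tag+'.pkl','wb'));cv2.imwrite(f'pics/{tag}.png',c["img"][:,:,::-1]);return c
def load(tag): return pickle.load(open(tag+'.pkl','rb'))
def crop(tag,x0,y0,x1,y1,s,out):
    i=load(tag)["img"][y0:y1,x0:x1,::-1];cv2.imwrite(f'pics/{out}.png',cv2.resize(i,None,fx=s,fy=s,interpolation=cv2.INTER_CUBIC))
def delta(p,Rt=None,off=0.155):
    "shift (cm, tool axes) bringing grasp point to p; turn deg"
    s=arm.state();r=R.from_quat(s["tool_rot"]);Rt=Rt or r
    tcp=np.array(p)-Rt.apply([off,0,0])
    return np.round(r.inv().apply(tcp-s["tool_pos"])*100,2),np.round((r.inv()*Rt).as_rotvec(degrees=True),1)
E
python3 - <<'E'
from h import *
np.set_printoptions(precision=4,suppress=True)
for n in("side","top","wrist"):
    c=snap(n,n+"0");print(n,c["vfov"],c["cx"],c["cy"],c["k1"]);print(np.array(c["T"]))
s=arm.state();print(s);print(R.from_quat(s["tool_rot"]).as_matrix())
E
```

```text
side 45.06980618359193 312.60160066073274 236.21847543117306 -0.009212243016665815
[[ 0.9925  0.1037 -0.0654  0.4754]
 [-0.122   0.7827 -0.6103 -0.7083]
 [-0.0121  0.6137  0.7894  1.0273]
 [ 0.      0.      0.      1.    ]]
top 46.94341983994123 313.6385719966631 236.4355045559688 0.034557010345091795
[[ 0.0274  0.9881 -0.1511  0.4098]
 [-0.9993  0.0233 -0.0288 -0.0204]
 [-0.025   0.1517  0.9881  1.2429]
 [ 0.      0.      0.      1.    ]]
wrist 67.70792680192469 319.04373385421496 235.79038320908288 0.02216265932597939
[[ 0.4427  0.8593  0.2559  0.3534]
 [-0.8966  0.4249  0.1244 -0.5489]
 [-0.0019 -0.2845  0.9587  0.3742]
 [ 0.      0.      0.      1.    ]]
{'clock': 0.15, 'qpos': array([ 1.3752,  0.5016, -0.4268,  1.5512,  0.2208,  1.1383, -0.2103]), 'dq': array([-0.0006, -0.0013,  0.0003, -0.0032, -0.0015, -0.0004, -0.0008]), 'effort': array([ -0.0074, -57.0036,  -5.8257, -28.1284,   0.0106,   0.0077,
         0.    ]), 'tool_pos': array([ 0.2877, -0.5826,  0.4039]), 'tool_rot': array([ 0.3735,  0.6011, -0.3729,  0.6002]), 'wrist_force': array([ 0.553 ,  0.5388, -0.3392]), 'wrist_torque': array([-0.0068, -0.0014,  0.0399]), 'grip_width': 0.08529461736600677}
[[-0.0006  0.8966  0.4429]
 [ 0.0014  0.4429 -0.8966]
 [-1.      0.     -0.0015]]
```

View pics/top0.png

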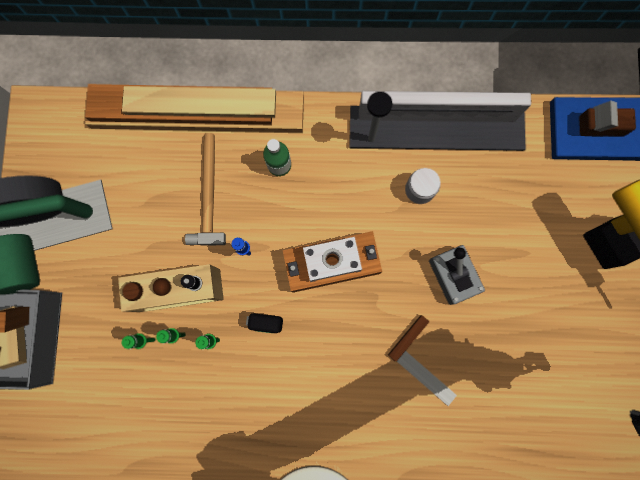

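View pics/side0.png

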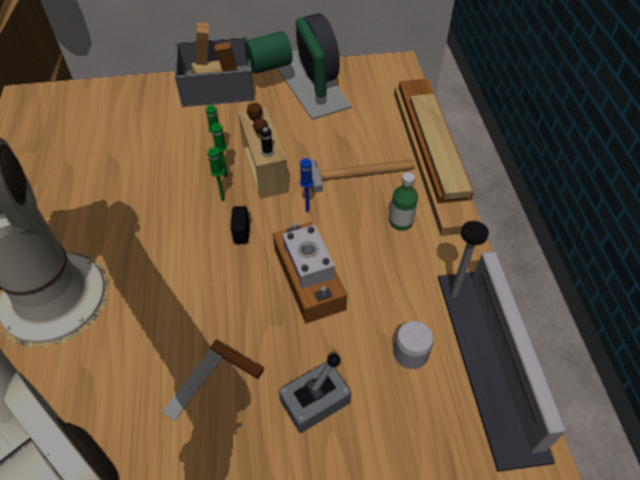

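Top view: the isolator is at (457,272) with its toggle ball at (460,254). The station bore is at (333,260), and the rack runs (118–222, 270–305). There are several probe-like things: a black one in the rack at (190,282), a blue one at (241,246) and green ones at (133,341), (168,336) and (206,341). Only the black one in the rack fits the description. I'll confirm that in enlarged crops.

```bash
python3 - <<'E'
from h import *
def m(tag,boxes,out):
    t=[cv2.resize(load(tag)["img"][y:y+h,x:x+w,::-1],(400,300),interpolation=cv2.INTER_CUBIC) for x,y,w,h in boxes]
    t.append(np.zeros_like(t[0]));cv2.imwrite(f'pics/{out}.png',np.vstack([np.hstack(t[:2]),np.hstack(t[2:4])]))
m("top0",[(420,230,80,60*1),(105,240,120,90),(275,215,120,90)],"mt")   # scale 5, 3.33, 3.33
m("side0",[(270,340,120,90),(230,90,80,60),(265,215,100,75)],"ms")   # 3.33,5,4
E
```

```text
(no output)
```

View pics/mt.png

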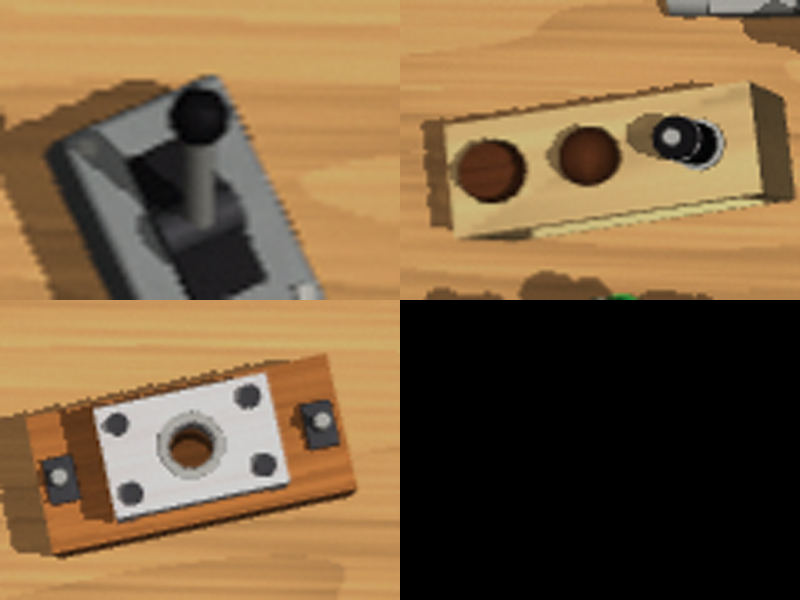

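View pics/ms.png

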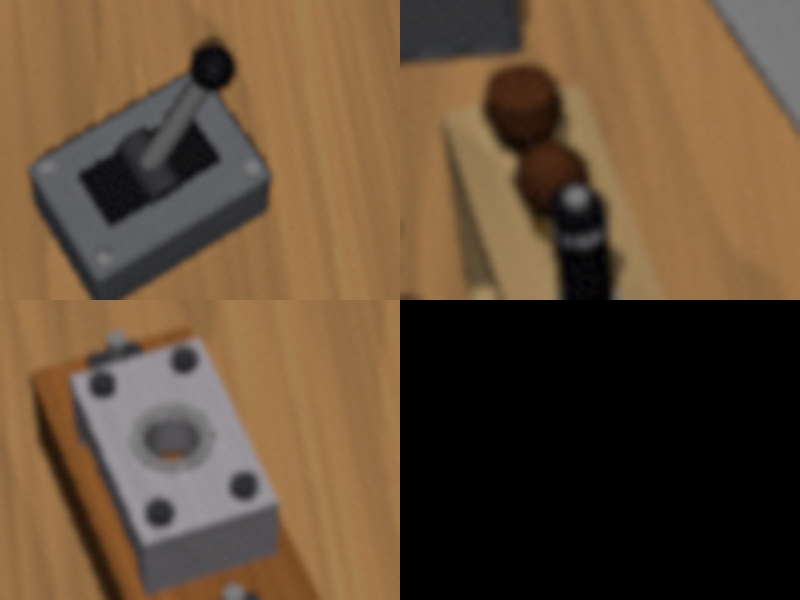

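```bash
python3 - <<'E'
from h import *
np.set_printoptions(precision=4,suppress=True)
t=load("top0");s=load("side0")
print("ball",tri([(t,(460,253)),(s,(333.6,359.8))]),atz(t,(460,253),.13),atz(s,(333.6,359.8),.13))
print("ptop",tri([(t,(187.5,281)),(s,(265.4,129))]),atz(t,(187.5,281),.175),atz(s,(265.4,129),.175))
print("flange",atz(t,(196.5,283.5),.115))
print("bore",tri([(t,(332.3,258.5)),(s,(308,249.5))]),atz(t,(332.3,258.5),.107),atz(s,(308,249.5),.107))
print("lever base",atz(t,(461,273),.06), "box corner", [atz(t,p,.052) for p in [(430,260),(463,246),(484,290)]])
print("rack", [atz(t,(105+x*.3,240+y*.3),.11) for x,y in [(47,122),(350,83),(375,195),(60,238)]])
E
```

```text
ball (array([ 0.5526, -0.2824,  0.1329]), [np.float64(0.00022599820010716273), np.float64(0.0002259982001072286)]) [ 0.5532 -0.2831  0.13  ] [ 0.5527 -0.2811  0.13  ]
ptop (array([0.4797, 0.2512, 0.1815]), [np.float64(0.0002252855823431349), np.float64(0.00022528558234304882)]) [0.4799 0.2529 0.175 ] [0.48   0.2587 0.175 ]
flange [0.4792 0.2495 0.115 ]
bore (array([ 0.5386, -0.0271,  0.1048]), [np.float64(8.46899344488779e-05), np.float64(8.468993444877829e-05)]) [ 0.5383 -0.0271  0.107 ] [ 0.5386 -0.0287  0.107 ]
lever base [ 0.5195 -0.3011  0.06  ] box corner [array([ 0.5465, -0.2374,  0.052 ]), array([ 0.5786, -0.3081,  0.052 ]), array([ 0.4853, -0.3508,  0.052 ])]
rack [array([0.4899, 0.4112, 0.11  ]), array([0.5185, 0.225 , 0.11  ]), array([0.45  , 0.2057, 0.11  ]), array([0.4192, 0.3973, 0.11  ])]
```

Triangulated points agree to under 1 mm with the stated heights: ball at (0.553, -0.283, 0.132) and bore at (0.538, -0.027). The black item with the tall handle in the rack is the probe, at about (0.480, 0.250). The tool's y axis is nearly the box's x axis, so I'll pass above the lever, go down behind the ball and sweep back.

Call:
{"fn": "move_arm", "kwargs": {"motion": [[0, [0, 43, -15], [0, 0, 0]], [0, [0, 43, -15], [0, 0, 0]], [0, [0, 43, -15], [0, 0, 0]], [0, [0, 43, -15], [0, 0, 0]], [0, [0, 43, -15], [0, 0, 0]], [0, [0, 43, -15], [0, 0, 0]], [0, [0, 43, -15], [0, 0, 0]], [0, [0, 43, -15], [0, 0, 0]]]}}

```text
clock: 1.15
tool_pos: [0.6098, -0.2521, 0.4046]
tool_rot: [0.372, 0.602, -0.37, 0.602]
wrist_force: [-0.1, -0.9, -0.8]
grip_width: 0.0001
```

Call:
{"fn": "move_arm", "kwargs": {"motion": [[0, [6, 0, 0], [0, 0, 0]], [0, [11.5, 0, 0], [0, 0, 0]], [0, [11.5, 0, 0], [0, 0, 0]], [0, [11.5, -3, 0], [0, 0, 0]], [0, [11.5, -5, 0], [0, 0, 0]], [0, [11.5, -7, 0], [0, 0, 0]], [0, [11.5, -8.5, 0], [0, 0, 0]], [0, [11.5, -10, 0], [0, 0, 0]]]}}

```text
clock: 2.15
tool_pos: [0.5164, -0.3027, 0.2901]
tool_rot: [0.373, 0.6, -0.373, 0.601]
wrist_force: [0.1, -0.6, -0.5]
grip_width: -0.0001
```

Call:
{"fn": "move_arm", "kwargs": {"motion": [[0, [0, 0, 0], [0, 0, 0]], [0, [0, 0.5, 0], [0, 0, 0]], [0, [-6, 1, 0], [0, 0, 0]], [0, [-12, 1, 0], [0, 0, 0]]]}}

```text
clock: 2.65
tool_pos: [0.5275, -0.2961, 0.4105]
tool_rot: [0.373, 0.602, -0.372, 0.601]
wrist_force: [0.5, -0.8, 0.7]
grip_width: 0.0001
```

```bash
python3 - <<'E'
from h import *
np.set_printoptions(precision=3,suppress=True)
snap("side","side1");crop("side1",250,320,410,440,4,"iso1")
p=np.array([.480,.251,.25])
for yaw in (0,):
  for zdir in (np.array([.988,.151,0]),):   # rack's +x side: jaws across the rack row
    z=zdir/np.linalg.norm(zdir);x=np.array([0,0,-1.]);y=np.cross(z,x)
    for sgn in(1,-1): print(delta(p,R.from_matrix(np.c_[x,sgn*y,sgn*z])))
s=arm.state();print(s["qpos"],s["tool_pos"],s["wrist_force"]);print(R.from_quat(s["tool_rot"]).as_matrix())
E
```

```text
(array([  1.18,  19.9 , -51.28]), array([-72.2,   0.8,  -0. ]))
(array([  1.18,  19.9 , -51.28]), array([107.8,  -0. ,  -0.8]))
[ 0.887  0.426 -0.555  1.649  0.245  1.123 -0.841] [ 0.53  -0.297  0.42 ] [ 2.571 -0.941  5.076]
[[ 0.011  0.895  0.445]
 [-0.005  0.445 -0.895]
 [-1.     0.008  0.01 ]]
```

View pics/iso1.png

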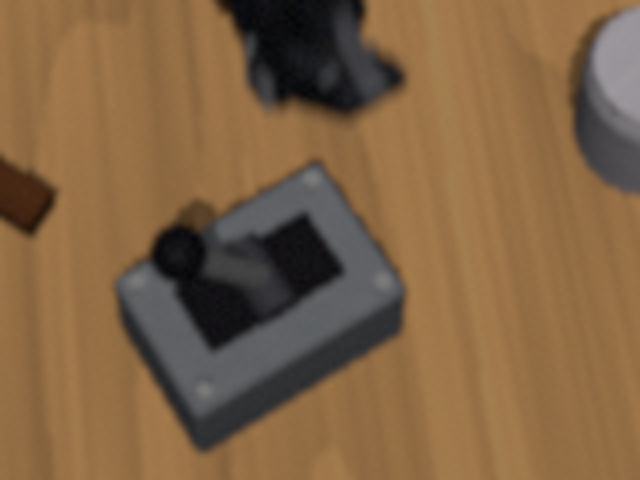

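The ball now lies on the near side at (178,252) in the crop, so the toggle is off. Next I go above the probe with the jaws across the rack row.

Call:
{"fn": "move_arm", "kwargs": {"motion": [[0.8, [0, 20, -51], [-72, 0, 0]], [0.8, [0, 20, -51], [-72, 0, 0]], [0.8, [0, 20, -51], [-72, 0, 0]], [0.8, [0, 20, -51], [-72, 0, 0]], [0.8, [0, 20, -51], [-72, 0, 0]], [0.8, [0, 20, -51], [-72, 0, 0]], [0.8, [0, 20, -51], [-72, 0, 0]], [0.8, [0, 20, -51], [-72, 0, 0]]]}}

```text
clock: 3.7
tool_pos: [0.4835, 0.2034, 0.41]
tool_rot: [-0.051, 0.705, 0.052, 0.706]
wrist_force: [1.0, -0.5, -0.5]
grip_width: 0.0681
```

```bash
python3 - <<'E'
from h import *
np.set_printoptions(precision=3,suppress=True)
p=np.array([.480,.251,.25])
z=np.array([.988,.152,0]);z/=np.linalg.norm(z);x=np.array([0,0,-1.]);y=np.cross(z,x)
print(delta(p,R.from_matrix(np.c_[x,y,z])))
s=arm.state();print(s["qpos"],s["tool_pos"]);print(R.from_quat(s["tool_rot"]).as_matrix())
E
```

```text
(array([0.5 , 4.76, 0.35]), array([-0.3,  0.1, -0.1]))
[ 0.344  0.39  -0.978  1.847  0.362  1.095 -0.622] [0.483 0.203 0.41 ]
[[ 0.001 -0.146  0.989]
 [ 0.001  0.989  0.146]
 [-1.     0.001  0.001]]
```

```bash
python3 - <<'E'
from h import *
c=snap("wrist","w1");print(proj(c,[.48,.251,.175]),proj(c,[.48,.251,.11]))
E
```

```text
[323.01116758 177.85566664] [321.94629379 166.62539622]
```

View pics/w1.png

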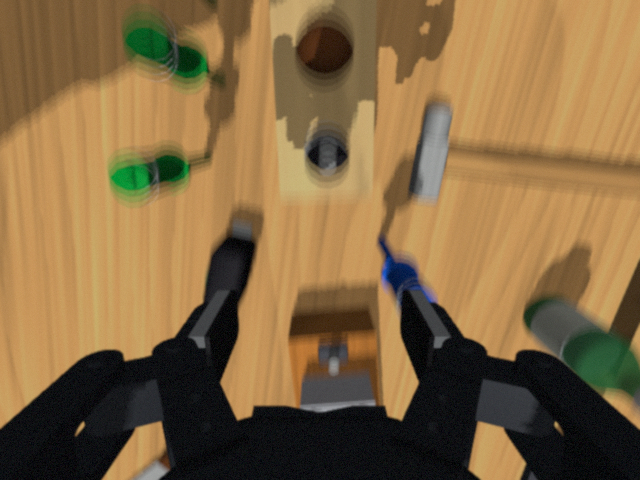

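The wrist view shows the black probe in the rack at about (327,153), but the image is blurred by motion. I'll take a settled one.

```bash
python3 - <<'E'
from h import *
c=snap("wrist","w2");crop("w2",250,20,410,220,3,"w2c");print(arm.state()["tool_pos"],np.abs(arm.state()["dq"]).max())
E
```

```text
[0.48079365 0.21027591 0.41094873] 0.08452003390684484
```

View pics/w2c.png

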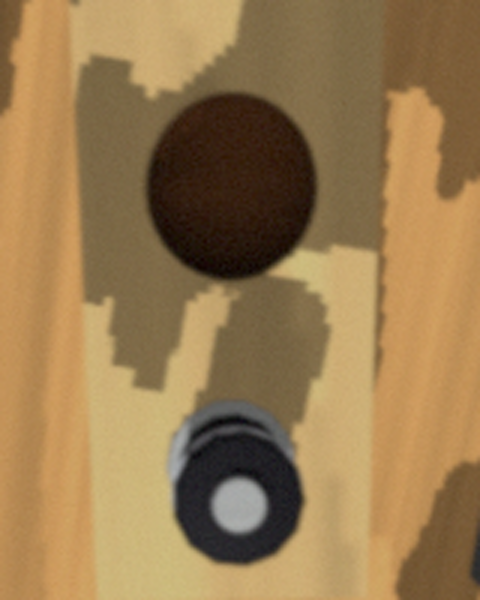

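The settled crop shows the handle top centred at about (239,503), or (329.7,187.7) in the full image. The flange centre is at about (327,175).

```bash
python3 - <<'E'
from h import *
np.set_printoptions(precision=4,suppress=True)
c=load("w2");print(atz(c,(329.7,187.7),.175),atz(c,(327,175),.115))
p=atz(c,(329.7,187.7),.175);p[2]=.25
print(delta(p));print(R.from_quat(arm.state()["tool_rot"]).as_matrix())
E
```

```text
[0.4812 0.2577 0.175 ] [0.4811 0.2582 0.115 ]
(array([0.63, 4.56, 0.76]), array([0., 0., 0.]))
[[ 0.0011 -0.1586  0.9873]
 [ 0.007   0.9873  0.1585]
 [-1.      0.0067  0.0022]]
```

Call:
{"fn": "move_arm", "kwargs": {"motion": [[0.8, [0, 2, 0.4], [0, 0, 0]], [0.8, [0, 2, 0.4], [0, 0, 0]], [0.8, [0, 2, 0.4], [0, 0, 0]], [0.8, [0, 2, 0.4], [0, 0, 0]]]}}

```text
clock: 4.3
tool_pos: [0.4851, 0.2199, 0.4096]
tool_rot: [-0.051, 0.705, 0.05, 0.705]
wrist_force: [-0.2, -0.1, 0.8]
grip_width: 0.0685
```

```bash
python3 - <<'E'
from h import *
np.set_printoptions(precision=4,suppress=True)
s=arm.state();print(s["tool_pos"],abs(s["dq"]).max());print(R.from_quat(s["tool_rot"]).as_matrix())
c=snap("wrist","w3");T=np.array(c["T"]);print("cam in tool",R.from_quat(s["tool_rot"]).inv().apply(T[:3,3]-s["tool_pos"]))
print(proj(c,[.481,.2577,.175]),proj(c,[.480,.251,.175]))
x,y=proj(c,[.4805,.254,.16]).astype(int);crop("w3",x-80,y-60,x+80,y+60,4,"w3c");print(x-80,y-60)
E
```

```text
[0.4851 0.2199 0.4096] 0.0024259490551385887
[[-0.     -0.1428  0.9898]
 [-0.0005  0.9898  0.1428]
 [-1.     -0.0005 -0.0001]]
cam in tool [0.0296 0.0739 0.0009]
[319.6865 194.102 ] [316.3426 205.1488]
237 135
```

View pics/w3c.png

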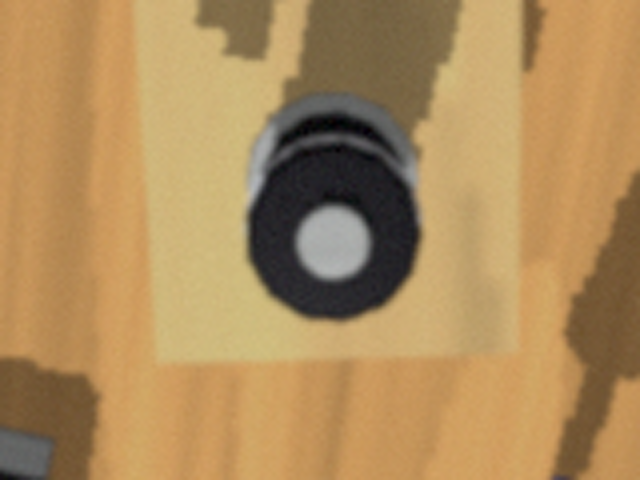

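The settled crop shows the handle top disc centred at about (334,232) and the flange centre at about (332,177).

```bash
python3 - <<'E'
from h import *
np.set_printoptions(precision=4,suppress=True)
c=load("w3");p=atz(c,(320.5,193.2),.175);print(p,atz(c,(320,179.3),.115), atz(c,(237+85,135+89),.11))
p[2]=.155;print(delta(p))
s=arm.state();print(s["tool_pos"],s["qpos"])
E
```

```text
[0.4814 0.2583 0.175 ] [0.4813 0.2582 0.115 ] [0.4879 0.2235 0.11  ]
(array([9.96, 3.86, 0.18]), array([0., 0., 0.]))
[0.4851 0.2199 0.4096] [ 0.3015  0.4068 -0.9708  1.8282  0.3746  1.1046 -0.6609]
```

Call:
{"fn": "move_arm", "kwargs": {"motion": [[0.8, [0, 3.6, 0.2], [0, 0, 0]], [0.8, [2, 3.6, 0.2], [0, 0, 0]], [0.8, [5, 3.6, 0.2], [0, 0, 0]], [0.8, [8, 3.6, 0.2], [0, 0, 0]], [0.8, [10.2, 3.6, 0.2], [0, 0, 0]], [0.8, [10.2, 3.6, 0.2], [0, 0, 0]], [0.8, [10.2, 3.6, 0.2], [0, 0, 0]], [0.8, [10.2, 3.6, 0.2], [0, 0, 0]]]}}

```text
clock: 5.35
tool_pos: [0.4821, 0.2571, 0.3089]
tool_rot: [-0.051, 0.705, 0.051, 0.706]
wrist_force: [0.5, 0.7, -0.0]
grip_width: 0.0681
```

Call:
{"fn": "move_arm", "kwargs": {"motion": [[0, [0, 0, 0], [0, 0, 0]], [0, [0, 0, 0], [0, 0, 0]], [0, [0, 0, 0], [0, 0, 0]], [0, [0, 0, 0], [0, 0, 0]], [0, [0, 0, 0], [0, 0, 0]], [0, [0, 0, 0], [0, 0, 0]]]}}

```text
clock: 6.1
tool_pos: [0.4817, 0.2569, 0.3081]
tool_rot: [-0.051, 0.705, 0.051, 0.705]
wrist_force: [-1.6, -0.5, 5.2]
grip_width: 0.0247
```

```bash
python3 - <<'E'
from h import *
np.set_printoptions(precision=4,suppress=True)
s=arm.state();print(s["tool_pos"],s["wrist_force"],s["grip_width"]);print(R.from_quat(s["tool_rot"]).as_matrix())
print(delta([.538,-.0275,.30],))
E
```

```text
[0.4817 0.2569 0.3081] [-1.6334 -0.5142  5.1811] 0.024672610624346402
[[ 0.0004 -0.1442  0.9895]
 [-0.0001  0.9895  0.1442]
 [-1.     -0.0002  0.0004]]
(array([-14.68, -28.96,   1.47]), array([0., 0., 0.]))
```

Call:
{"fn": "move_arm", "kwargs": {"motion": [[0, [-2, 0, 0], [0, 0, 0]], [0, [-6, 0, 0], [0, 0, 0]], [0, [-11, 0, 0], [0, 0, 0]], [0, [-15, 0, 0], [0, 0, 0]], [0, [-15, 0, 0], [0, 0, 0]], [0, [-15, -5, 0.3], [0, 0, 0]], [0, [-15, -10, 0.5], [0, 0, 0]], [0, [-15, -15, 0.8], [0, 0, 0]]]}}

```text
clock: 7.1
tool_pos: [0.5107, 0.1078, 0.4568]
tool_rot: [-0.051, 0.706, 0.051, 0.705]
wrist_force: [0.3, 0.3, -2.1]
grip_width: 0.0248
```

Call:
{"fn": "move_arm", "kwargs": {"motion": [[0, [0, -5, 0.3], [0, 0, 0]], [0, [0, -10, 0.5], [0, 0, 0]], [0, [0, -14, 0.7], [0, 0, 0]], [0, [0, -14, 0.7], [0, 0, 0]], [0, [0, -14, 0.7], [0, 0, 0]], [0, [0, -14, 0.7], [0, 0, 0]], [0, [0, -14, 0.7], [0, 0, 0]]]}}

```text
clock: 7.98
tool_pos: [0.5381, -0.0267, 0.4578]
tool_rot: [-0.052, 0.705, 0.052, 0.705]
wrist_force: [-0.1, -0.8, -2.2]
grip_width: 0.0244
```

```bash
python3 - <<'E'
from h import *
np.set_printoptions(precision=4,suppress=True)
s=arm.state();print(s["tool_pos"],s["wrist_force"],s["grip_width"],abs(s["dq"]).max());print(R.from_quat(s["tool_rot"]).as_matrix())
a=snap("side","s4");b=snap("top","t4");w=snap("wrist","w4")
print(proj(a,[.538,-.0275,.165]),proj(b,[.538,-.0275,.165]),proj(w,[.538,-.0275,.165]))
A=cv2.resize(a["img"][175:275,255:355],(400,400),interpolation=2);B=cv2.resize(w["img"][100:400,170:470],(400,400),interpolation=2)
cv2.imwrite('pics/m4.png',np.hstack([A,B])[:,:,::-1])
E
```

```text
[ 0.5381 -0.0267  0.4578] [-0.142  -0.7548 -2.172 ] 0.024416061725679256 0.004509968579279583
[[ 0.0001 -0.1464  0.9892]
 [ 0.0001  0.9892  0.1464]
 [-1.      0.      0.0001]]
[307.0664 230.8683] [332.7589 255.3394] [317.3461 230.6887]
```

View pics/m4.png

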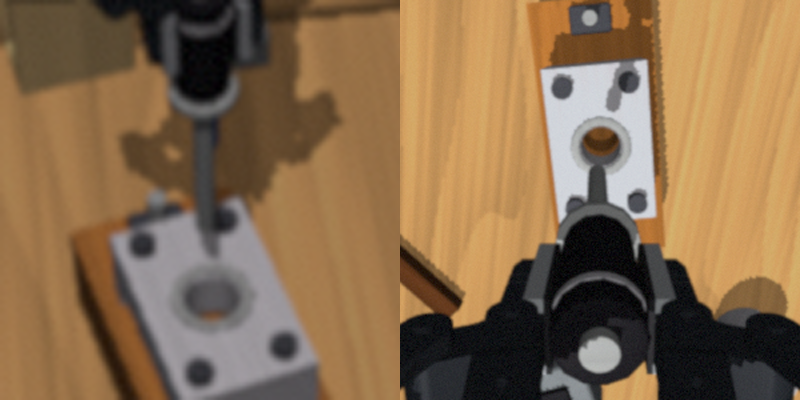

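Left is the side view: the probe hangs upright, with its tip at crop (212,250) above the bore at (212,297). Right is the wrist view: the tip is at (597,172) and the bore at (600,140). I'll lower to about 13 mm above the rim to cut parallax before centring.

Call:
{"fn": "move_arm", "kwargs": {"motion": [[0, [2, 0, 0], [0, 0, 0]], [0, [4, 0, 0], [0, 0, 0]], [0, [4.5, 0, 0], [0, 0, 0]], [0, [4.5, 0, 0], [0, 0, 0]], [0, [4.5, 0, 0], [0, 0, 0]]]}}

```text
clock: 8.75
tool_pos: [0.5386, -0.0279, 0.4131]
tool_rot: [-0.051, 0.705, 0.051, 0.706]
wrist_force: [0.4, -0.3, -1.6]
grip_width: 0.0243
```

```bash
python3 - <<'E'
from h import *
np.set_printoptions(precision=4,suppress=True)
s=arm.state();print(s["tool_pos"],s["wrist_force"])
a=snap("side","s5");w=snap("wrist","w5")
print(proj(a,[.538,-.0275,.12]),proj(w,[.538,-.0275,.12]),proj(a,[.538,-.0275,.107]),proj(w,[.538,-.0275,.107]))
A=cv2.resize(a["img"][205:285,270:350],(400,400),interpolation=2);B=cv2.resize(w["img"][150:300,245:395],(400,400),interpolation=2)
cv2.imwrite('pics/m5.png',np.hstack([A,B])[:,:,::-1])
E
```

```text
[ 0.5386 -0.0279  0.4131] [ 0.3863 -0.26   -1.6391]
[307.516  245.0982] [316.591  229.5209] [307.6408 249.0448] [316.6721 225.1609]
```

View pics/m5.png

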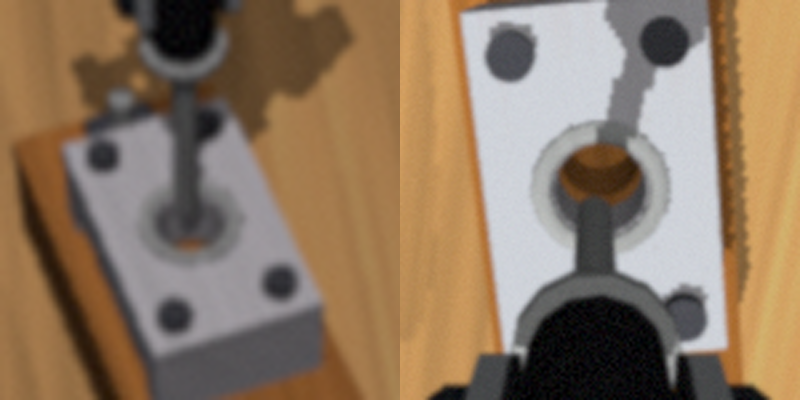

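Side crop: rim centre at (190,222), rod at x≈187. Wrist crop: bore centre at (600,188), tip's far edge at (595,195). Relative to the bore, the tip is about 4 mm towards -y and about 1.3 mm towards -x. I'll check the tip's row in the side image and fit the wrist rim numerically.

```bash
python3 - <<'E'
from h import *
np.set_printoptions(precision=4,suppress=True,linewidth=150)
a=load("s5");w=load("w5")
g=cv2.cvtColor(a["img"],cv2.COLOR_RGB2GRAY)
for x in (302,306,307,308,309,314): print(x,g[228:262,x])
for dy in(0,-.004,-.008): print(dy,[proj(a,[.538,-.0275+dy,z]).round(1) for z in(.12,.215)],[proj(w,[.538,-.0275+dy,z]).round(1) for z in(.12,.215)])
print("w rim",atz(w,(320,220.5),.107),"w tip edge",atz(w,(318.1,223.1),.12))
E
```

```text
302 [ 92 113 129 144 153 155 154 153 154 155 156 155 155 149 138 128 118 107  91  79  69  65  67  72  87 105 118 116 125 142 155 155 155 153]
306 [ 67  65  66  66  67  67  66  64  67  66  67  65  68  67  68  68  67  68  65  64  61  63  65  73  73  78  94 112 119 125 140 152 155 155]
307 [ 67  68  68  66  65  65  66  63  65  63  63  65  63  64  64  64  66  64  65  61  55  54  58  65  73  78  94 111 119 123 138 150 154 153]
308 [ 57  58  58  58  57  58  61  63  64  61  62  62  61  61  62  59  58  59  58  56  55  53  59  70  76  77  96 111 118 123 137 150 153 153]
309 [ 41  42  43  40  41  54  70  79  88  85  75  71  74  79  77  73  66  60  56  57  56  61  68  76  78  79  96 114 122 132 144 153 154 153]
314 [ 72  77  91 112 137 149 154 152 154 152 152 154 154 151 140 128 123 117 107  97  88  82  83  93 105 116 114 116 129 146 155 153 152 154]
0 [array([307.5, 245.1]), array([306.5, 213.9])] [array([316.6, 229.5]), array([315.7, 279.5])]
-0.004 [array([307.8, 246.7]), array([306.8, 215.6])] [array([315.9, 234.5]), array([314.6, 286.6])]
-0.008 [array([308. , 248.3]), array([307. , 217.3])] [array([315.1, 239.4]), array([313.5, 293.6])]
w rim [ 0.5401 -0.0233  0.107 ] w tip edge [ 0.5384 -0.0223  0.12  ]
```

Call:
{"fn": "move_arm", "kwargs": {"motion": [[0, [0, 0.35, 0.18], [0, 0, 0]], [0, [0, 0.35, 0.18], [0, 0, 0]], [0, [0.5, 0.35, 0.18], [0, 0, 0]], [0, [0.5, 0.35, 0.18], [0, 0, 0]], [0, [0.5, 0.35, 0.18], [0, 0, 0]], [0, [0.5, 0.35, 0.18], [0, 0, 0]]]}}

```text
clock: 9.6
tool_pos: [0.5396, -0.0243, 0.4078]
tool_rot: [-0.051, 0.705, 0.051, 0.705]
wrist_force: [-0.9, -1.2, -1.6]
grip_width: 0.025
```

```bash
python3 - <<'E'
from h import *
s=arm.state();print(s["tool_pos"],s["wrist_force"],abs(s["dq"]).max())
a=snap("side","s6");w=snap("wrist","w6")
A=cv2.resize(a["img"][225:275,283:333],(400,400),interpolation=2);B=cv2.resize(w["img"][180:260,280:360],(400,400),interpolation=2)
cv2.imwrite('pics/m6.png',np.clip(np.hstack([A,B])[:,:,::-1]*1.4,0,255))
E
```

```text
[ 0.53961686 -0.02434211  0.40775711] [-0.88714057 -1.17275613 -1.62828381] 0.002760596846627221[ WARN:0@1.100] global loadsave.cpp:1063 imwrite_ Unsupported depth image for selected encoder is fallbacked to CV_8U.
```

View pics/m6.png

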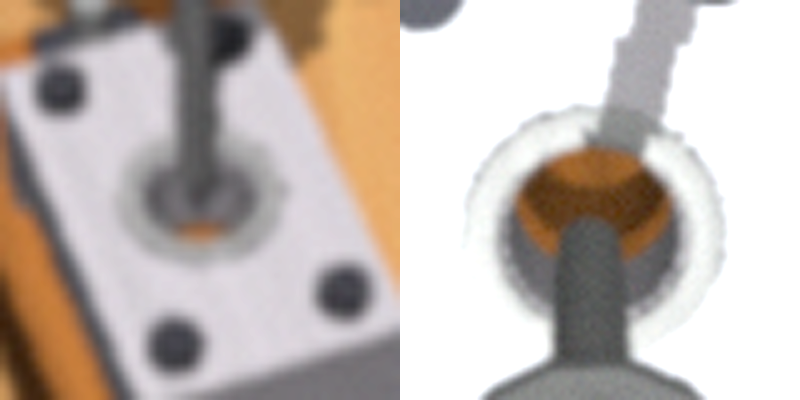

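Wrist crop: bore centred at about (595,235), tip's far edge at (588,215). Side crop: rim centre at (202,197), rod at x≈198, ending at about y=200.

```bash
python3 - <<'E'
from h import *
np.set_printoptions(precision=4,suppress=True,linewidth=150)
a=load("s6");w=load("w6")
print("w rim",[atz(w,(319,180+v/5),.107) for v in (228,236)],"w tip",atz(w,(317.6,223),.115)-[0,.005,0])
b=atz(a,(283+202/8,225+197/8),.107);print("s rim",b)
for dy in(0,-.003,.003): print(dy,"tip near edge row",proj(a,b+[0,dy-.005,.0075]))
g=cv2.cvtColor(a["img"],cv2.COLOR_RGB2GRAY)
for x in (306,307,308): print(x,g[240:262,x])
E
```

```text
w rim [array([ 0.5404, -0.0226,  0.107 ]), array([ 0.5406, -0.0238,  0.107 ])] w tip [ 0.5387 -0.0236  0.115 ]
s rim [ 0.539  -0.0291  0.107 ]
0 tip near edge row [308.4802 249.38  ]
-0.003 tip near edge row [308.6602 250.5984]
0.003 tip near edge row [308.3007 248.1655]
306 [ 67  69  67  67  67  66  67  66  65  66  72  77  78  77  95 113 120 125 140 151 156 155]
307 [ 63  65  63  64  65  65  64  61  57  55  60  70  75  77  95 110 119 123 137 150 154 153]
308 [ 62  61  61  61  60  59  60  57  54  56  64  71  74  78  95 111 118 125 138 149 153 153]
```

Y agrees within 1 mm in both cameras. About 1.3 mm is left in x, so I correct that and then lower 77 mm, to tip z≈0.038.

Call:
{"fn": "move_arm", "kwargs": {"motion": [[0, [0, 0, 0.13], [0, 0, 0]], [0, [0, 0, 0.13], [0, 0, 0]], [0, [1.5, 0, 0.13], [0, 0, 0]], [0, [3, 0, 0.13], [0, 0, 0]], [0, [4.5, 0, 0.13], [0, 0, 0]], [0, [6, 0, 0.13], [0, 0, 0]], [0, [7, 0, 0.13], [0, 0, 0]], [0, [7.7, 0, 0.13], [0, 0, 0]]]}}

```text
clock: 10.7
tool_pos: [0.5408, -0.0241, 0.3299]
tool_rot: [-0.051, 0.705, 0.051, 0.705]
wrist_force: [-0.1, 0.8, -2.8]
grip_width: 0.0248
```

Call:
{"fn": "move_arm", "kwargs": {"motion": [[0, [0, 0, 0], [0, 0, 0]], [0, [0, 0, 0], [0, 0, 0]], [0, [0, 0, 0], [0, 0, 0]], [0, [0, 0, 0], [0, 0, 0]]]}}

```text
clock: 11.2
tool_pos: [0.541, -0.0242, 0.3311]
tool_rot: [-0.051, 0.705, 0.051, 0.706]
wrist_force: [0.8, -0.3, -1.5]
grip_width: 0.0248
```

```bash
python3 - <<'E'
from h import *
s=arm.state();print(s["clock"],s["tool_pos"],s["wrist_force"],s["grip_width"],abs(s["dq"]).max(),"tip z",s["tool_pos"][2]-.2931);print(R.from_quat(s["tool_rot"]).as_matrix().round(4))
a=snap("side","s7");w=snap("wrist","w7")
A=cv2.resize(a["img"][200:400,250:450],(400,400),interpolation=2);B=cv2.resize(w["img"][160:280,260:380],(400,400),interpolation=2)
cv2.imwrite('pics/m7.png',np.hstack([A,B])[:,:,::-1])
E
```

```text
11.2 [ 0.54100644 -0.02415203  0.33107731] [ 0.82541914 -0.33762946 -1.5371823 ] 0.02479394547067983 0.0024904745541789878 tip z 0.037977305284684126
[[ 7.000e-04 -1.441e-01  9.896e-01]
 [-2.000e-04  9.896e-01  1.441e-01]
 [-1.000e+00 -3.000e-04  7.000e-04]]
```

View pics/m7.png

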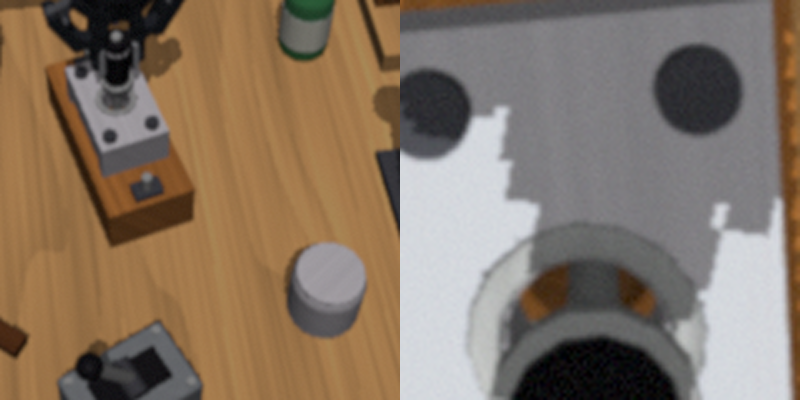

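Side view: the rod is in the guide and the toggle ball is still on the near side at (90,365). Wrist view: the rod at x≈593 sits between the bore edges at 507 and 668, so it is centred to within about 1.5 mm. The wrist force is just the probe's weight.

```bash
python3 -c "
from h import *
print(arm.finish_job())"
```

```text
the job is handed in; nothing more can be done
None
```

I flipped the isolator toggle to off first. Then I lifted the black probe from the rack by its handle and lowered its rod through the guide into the timber hole. I handed the job in with the gripper still holding the probe still, at about 11 s on the robot's clock.

**Last checks:**
- **Toggle:** the ball is on the robot's side in the final side view.
- **Depth:** the tip is at about 38 mm above the bench (hole bottom 15 mm, mouth 60 mm). This is worked out from the arm's height, because the tip itself can't be seen in the hole.
- **Centring:** the rod is within about 1–2 mm of the bore centre, and the tool is upright to within 0.1°.
- **Contact:** the wrist force showed only the probe's weight after each lowering move. It is only read at the end of a move, so a brief touch in between would not have shown.
- **Other things:** nothing I passed looked disturbed in the views I took. I took no final overall picture of the rack, so the awl and burnisher were not rechecked.

**Disagreement:** the wrist camera put the probe and rack about 7 mm further in y than the top camera did. I therefore centred the rod by measuring tip against bore within each camera, and there the wrist and side views agreed to about 1 mm in y. In x, the wrist view read about 1.5 mm off and the side view under 1 mm, so I moved the rod 1.3 mm. The final wrist view then showed it about 1 mm off the other way.

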